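# Unload the spun tube carrier from a locked bench centrifuge

### The arm

A 6-joint arm with a two-finger parallel gripper is mounted at the origin on a cart in front of the work surface, level with it; the furniture and walls round the work are solid. World frame = base frame: x ahead of the robot, y to its left, z up, the work surface at z = 0. Lengths are in m, angles in degrees, forces in N, time in s.
With the tool pointing down it reaches from about 0.425 to 0.95 m from the base axis. Payload 3.5 kg.
Tool frame: the origin (TCP) lies between the finger pads; the fingertips stand 22 mm ahead of it and the grasp point (between the pads) lies 3 mm ahead of it; z points along the fingers, y is the line along which they close (so a half turn about z gives the same grasp; the last joint's range is limited). The gripper opens to 85 mm and grips with 20 to 120 N. Pads are 22 mm wide; open, the fingers measure 114 mm over their backs; the gripper's body (76 mm by 85 mm) begins 54 mm behind the grasp point. The pads swing forward as they close: fully open they stand 13 mm farther back than shut.
Start: joints at [67.265, 16.404, 90.338, -0, 73.258, -8.594], TCP at [0.165, 0.655, 0.253] pointing down, gripper open.
Joint ranges: [-158.93, 158.93], [-51.34, 127.21], [12.03, 142.37], [-87.48, 267.48], [13.55, 161.25], [-162.69, 162.69]. Speed limits (degrees/s): [159.86, 159.86, 180, 180, 180, 180].

### API

Orientations are given as [roll, pitch, yaw] about the fixed x, y, z axes, in that order (R = Rz(yaw) Ry(pitch) Rx(roll)).
In Python, from rig import robot, cams gives the robot as it stands.
- The arm moves only by the tool drive_tool, never from a script. Its argument "increments" is one flat list of numbers, 7 for each row, row after row: the turn, a rotation vector about the tool's x, y, z as a fraction of full scale, then the shift along the tool's x, y, z as a fraction of full scale, then the closure, from -1 (fully open) to 1 (shut). A call has exactly 8 rows; each row shifts and turns the commanded pose from where the row before left it, along the tool's axes as they then stand; what a row does not reach is not made up. Full scale, the value 1, is 40 mm for a shift and 0.12 rad for a turn. A row lasts 1/12 s, in which the tool goes at most 41.7 mm and 7.16 degrees, less where a joint would pass 70% of its speed; a pose out of reach is approached as far as the arm can. A call with a number of a shift or a turn outside -1 to 1 is refused whole. A call with a gripper value outside its range is refused whole. The fingers move at their own pace and stop on an object; "newtons" is the grip in N (left out, the last holds). Time passes only in rows, so rows that do not move let the fingers close, or fill a call up. It gives the time, the measured TCP pose, the force, the opening and the grip force at its end, in the units of the state.
- robot.sense(): the state, without advancing time (a new reading comes with each control period).
- cams.camera(name): name is "scene" or "top"; returns (picture, depth): 400x640x3 uint8, blue, green, red; 400x640 float32, m along the optical axis (not along the pixel's ray), 0 where there is no reading.
- cams.camera_info(name): a dict with "mtx" (3x3 intrinsics, pixels), "dist" ([k1, k2, p1, p2, k3] as OpenCV has them; the pictures are not rectified), "position" and "attitude" of the camera in the world. Camera axes: x right, y up, looking along -z (the intrinsics and any distortion apply to the point x, -y, -z); pixel columns grow to the right and rows downward; lengths in m; the calibration is good to about 2 mm. A picture is of the moment at which its call begins. camera_info takes no time and is no camera call.
- robot.close_job(): hands the job in; it is judged then, once.
The state is a dict: "clock": time; "qpos": joint angles; "joint_velocities": joint speeds; "tau": joint torques, N m; "ee_pos": TCP position; "eef_rot": TCP orientation; "ft_force": force on the tool from outside, world axes, zero at the start; "wrist_torque": the same for the moment, N m; "opening": opening from 0.0 (shut) to 1.0 (fully open); "finger_force": force on a finger pad.
Only numpy, scipy, OpenCV 4.12 (cv2) and the standard library are available. Lean on these libraries where they do the work, as an engineer would, in place of code of your own. Each camera call takes 0.05 s, during which the arm holds its last target. There are 200 camera calls.

### The job

The spin is over and the rotor is braked: slide the lid catch of the bench centrifuge aside, open the lid until it stands upright, lift out the carrier that holds the four tubes, and set it down gently in the free part of the cooled steel tray, keeping it upright all the way so that the spun samples do not mix. Then shut the lid fully and slide the catch all the way back so that the centrifuge is locked again. Leave the balance weight in the rotor, and do not disturb the empty carrier in the tray, the bottle, the mouse or the roll of tape.

Things in the scene. Friction and masses are not known exactly. Their poses are not given: they have to be found in the camera images.
- centrifuge: White bench centrifuge standing on the desk, fixed; 210 x 210 mm, rim of the open bowl 85 mm above the desk, top of the closed lid 133 mm. Origin: centre of its underside. Own axes: -x is its front (control panel, grip bar, catch), +x its back (lid hinge), +y its left as seen by one facing its front from the robot, z up. Round bowl of 166 mm diameter. A narrow bracket that carries the catch stands out up to 28 mm from the right part of the front, its top 84 mm above the desk.
- lid (a joint): Angle of the clear box-shaped lid (190 x 196 mm, about 46 mm high, 0.22 kg) about its hinge: 0 = shut, grows as it opens, 1.57 = upright, stop at 1.70 rad. A stiff hinge: it stays where it is left and takes about 3 N at the grip bar to move. While the catch's nose lies over the lid's strike tab (catch below about 19 mm) it cannot be opened.
- lid_handle (a point): Middle of the round grip bar of the lid: 10 mm thick, 70 mm clear length between its two arms, lying along the centrifuge's y axis, carried 41 mm in front of the lid's front edge (free gap of 36 mm behind the bar). With the lid shut it is 106 mm above the desk; it moves with the lid. Its axes turn with the lid; y is the bar's direction.
- lid_hinge (a point): Middle of the lid's hinge line at the back of the centrifuge, 87 mm above the desk, 104 mm behind the centrifuge's centre; the hinge line runs along its y axis. The grip bar lies 239 mm in front of the hinge line, 19 mm above it (lid shut) and 30 mm to its +y side.
- catch (a joint): Travel of the lid catch along its rail in m: 0 = locked (nose over the lid's strike tab), 0.024 = stop, fully released. It slides along the centrifuge's y axis, towards its -y side (right) to release. Slides stiffly, about 1.5 N, and stays where it is left. The lid must be fully shut for it to go back to 0.
- catch_grip (a point): Point in the upper part of the catch's black thumb grip, 5 mm below its top; the grip is an upright post of 14 x 14 mm, its top 128 mm above the desk, on an aluminium carriage 24 x 26 mm whose top is 102 mm above the desk (the steel nose, no higher, reaches 36 mm to the +y side of the grip). Moves with the catch. The lid's front edge is 25 mm behind the middle of the grip; the nearer arm of the grip bar is 60 mm to its +y side while it is locked. Axes as the centrifuge's.
- rotor: Braked, fixed two-place rotor in the bowl, centred on the centrifuge, origin on its axis. Two open aluminium buckets of 62 mm outer and 56 mm inner diameter and 36 mm depth stand 49 mm from the axis on its own +x and -x sides; their inner floors are 5 mm above this origin, 21 mm above the desk, their rims 57 mm above the desk.
- tube_carrier: Loose carrier, grey foot disc of 50 mm diameter with four short capped tubes (18 mm wide, tops 64 mm above the underside) round a steel stem with a knob; 98 mm high, 0.2 kg. Stands in one of the rotor's two buckets at the start. Origin: centre of its underside; z up along the stem.
- tube_carrier_knob (a point): Centre of the round grey knob on top of the tube carrier's stem: 20 mm in diameter, 19 mm high, 88 mm above the carrier's underside, 24 mm above the tops of the tubes.
- balance_weight: Loose steel balance weight, plain cylinder of 50 mm diameter and 44 mm height without tubes, with the same stem and knob (98 mm high in all). Stands in the bucket opposite the tube carrier. Origin: centre of its underside.
- tray_in (a point): Middle of the inner floor of the fixed cooled tray (a steel tray set on a white base), 26 mm above the desk. Inside 220 mm along its own x and 110 mm along its own y; walls 3 mm thick, rim 42 mm above the desk.
- empty_carrier: Loose carrier of the same kind without tubes (50 mm diameter, 98 mm high, same knob), standing somewhere along the long middle line of the tray; leave it there. Origin: centre of its underside.
- reagent_bottle: Square white reagent bottle, 44 x 44 x 83 mm, standing on the desk left in front of the centrifuge. Bystander. Origin: centre of its underside.
- mouse: Computer mouse, 114 x 61 x 41 mm, on the desk right in front of the centrifuge. Bystander. Origin: centre of its underside.
- tape_white: Roll of white tape lying flat, 74 mm diameter, 26 mm high, on the desk in front of the centrifuge. Bystander. Origin: centre of its underside.
- tray: The same cooled steel tray, with its white base 232 x 122 mm outside, fixed. Origin: centre of its underside; own x along its length.
Mind the look-alikes: they are no part of the job. Leave any purple look-alike of the empty_carrier alone.

How it is judged (in metres and radians):
On the way, in this order (a step that is already met when the one before it is completed fails the run):
1. the catch is slid aside while the lid is still shut (value of joint catch above 0.0185 m and value of joint lid below 0.04 rad), for 0.1 s.
2. the lid stands open (value of joint lid above 1.3 rad), for 0.2 s.
3. the tube carrier stands upright in the tray (x of tube_carrier in the frame of tray_in between -0.088 and 0.088 m and y of tube_carrier in the frame of tray_in between -0.033 and 0.033 m and z of tube_carrier in the frame of tray_in below 0.004 m and angle between tube_carrier's own z axis and vertical below 0.09 rad), for 0.2 s.
At the end, for the whole second after the job is handed in: The tube carrier stands upright (within 5 degrees) on the floor of the tray with its whole foot inside, at rest; the lid is shut (under 0.025 rad); the catch is home (within 5 mm of locked); the balance weight stands in its bucket; the empty carrier still stands where it was (within 20 mm) (all of step 3 and linear speed of tube_carrier below 0.02 m/s and value of joint lid below 0.025 rad and value of joint catch below 0.005 m and horizontal distance between balance_weight and rotor below 0.056 m and height (world z) of balance_weight below 0.027 m and distance of empty_carrier from where it was at the start of the episode below 0.02 m and angle between empty_carrier's own z axis and vertical below 0.09 rad); the robot touches nothing.
It fails at once if the tube carrier is tipped more than 30 degrees (angle between tube_carrier's own z axis and vertical above 0.52 rad).
It fails at once if the tube carrier is set down hard (contact force between tube_carrier and tray above 60 N).
It fails at once if the balance weight is lifted out (height (world z) of balance_weight above 0.05 m).
It fails at once if the empty carrier is pushed away or knocked over (distance of empty_carrier from where it was at the start of the episode above 0.025 m or angle between empty_carrier's own z axis and vertical above 0.5 rad).
It fails at once if the bottle, mouse or tape is disturbed (distance of any of reagent_bottle, mouse, tape_white from where it was at the start of the episode above 0.02 m).
It also fails if it takes over 72 s, if anything falls off the work surface, if the arm or the gripper's body presses on something with over 40 N, if the wrist force passes 120 N, or if a joint passes its speed limit or range.

## Working session

There is one attempt and no reset: what is moved stays moved. The work goes in short steps, Python scripts to look and compute and a tool call to move; the robot and the scene stay as the last step left them, time stands still between calls to the robot, and variables do not carry over. Pictures are saved under pics/ and viewed, at most 10 in all, crops included, and the job is handed in when it is done.

Besides the shell and the picture viewer there is one more tool, called after ">>>" in YAML: its name, and indented under it one key for each argument. drive_tool: Moves the arm, as the interface text tells. Shift numbers are shares of 40 mm and turn numbers shares of 0.12 rad, none past 1 either way. Its arguments: {"type":"object","properties":{"increments":{"type":"array"},"newtons":{"type":"number"}},"required":["increments"]}

```bash
mkdir -p pics; ls; cat > h.py <<'E'
import numpy as np,cv2
from rig import robot,cams
from scipy.spatial.transform import Rotation as R
def info(n):
    i=cams.camera_info(n);return i
def rot(i):
    a=np.array(i["attitude"],float)
    if a.shape==(3,3):return a
    if a.size==3:return R.from_euler('xyz',a,degrees=True).as_matrix()
    raise Exception(a)
def ray(n,uv):
    i=info(n);p=cv2.undistortPoints(np.array(uv,float).reshape(-1,1,2),np.array(i["mtx"],float),np.array(i["dist"],float))[:,0]
    d=np.c_[p[:,0],-p[:,1],-np.ones(len(p))]@rot(i).T
    return np.array(i["position"],float),d
def onz(n,uv,z):
    o,d=ray(n,uv);return o+d*((z-o[2])/d[:,2])[:,None]
def bydepth(n,uv,D):
    o,d=ray(n,uv);return o+d*np.array([D[int(v),int(u)] for u,v in uv])[:,None]
def proj(n,P):
    i=info(n);q=(np.array(P,float).reshape(-1,3)-np.array(i["position"]))@rot(i)
    q=q*[1,-1,-1]
    return cv2.projectPoints(q,np.zeros(3),np.zeros(3),np.array(i["mtx"],float),np.array(i["dist"],float))[0][:,0]
E
python3 - <<'E'
from h import *
for n in("scene","top"):
    p,d=cams.camera(n);cv2.imwrite(f"pics/{n}0.png",p);np.save(f"{n}d0.npy",d);print(n,info(n))
print(robot.sense())
E
```

```text
pics
scene {'mtx': array([[467.03008412,   0.        , 309.51121519],
       [  0.        , 467.03008412, 196.26026608],
       [  0.        ,   0.        ,   1.        ]]), 'dist': array([-0.09874038,  0.        ,  0.        ,  0.        ,  0.        ]), 'position': array([-0.03395108, -0.3364283 ,  0.81450249]), 'attitude': array([ 39.94267802,   0.36781406, -63.81539923])}
top {'mtx': array([[435.9940012 ,   0.        , 312.53930269],
       [  0.        , 435.9940012 , 194.20195649],
       [  0.        ,   0.        ,   1.        ]]), 'dist': array([-0.10344439,  0.        ,  0.        ,  0.        ,  0.        ]), 'position': array([ 0.37691243, -0.05046857,  1.21481111]), 'attitude': array([  6.69277204,   0.48481193, -90.49736206])}
{'clock': 0.1, 'qpos': array([ 6.72656424e+01,  1.64516166e+01,  9.04148056e+01,  3.40520274e-04,
        7.32577981e+01, -8.59470102e+00]), 'joint_velocities': array([-0.04579162, -0.09606949, -0.07949882, -0.00643142,  0.15803701,
       -0.06931425]), 'tau': array([ 9.45050851e-04, -4.07298696e+01, -2.93698686e+01, -1.04609753e-04,
        3.39822087e-03,  1.64846773e-05]), 'ee_pos': array([0.16465363, 0.65404685, 0.25204395]), 'eef_rot': array([-1.79877223e+02, -1.88861673e-02,  1.65860225e+02]), 'ft_force': array([0.21349216, 0.06375897, 1.17082107]), 'wrist_torque': array([-0.00828744,  0.01681001, -0.02541954]), 'finger_force': 0.0, 'opening': 1.0027805903223312}
```

View pics/scene0.png

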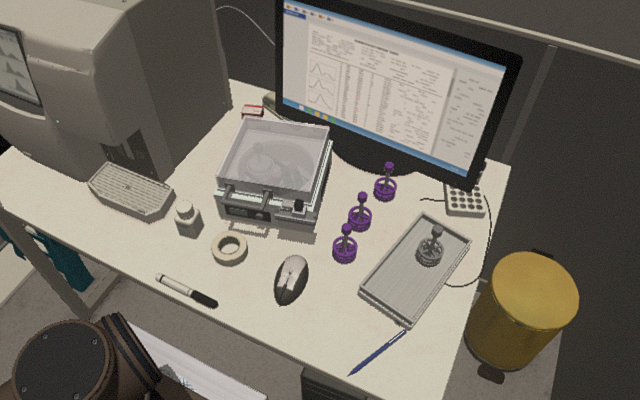

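View pics/top0.png

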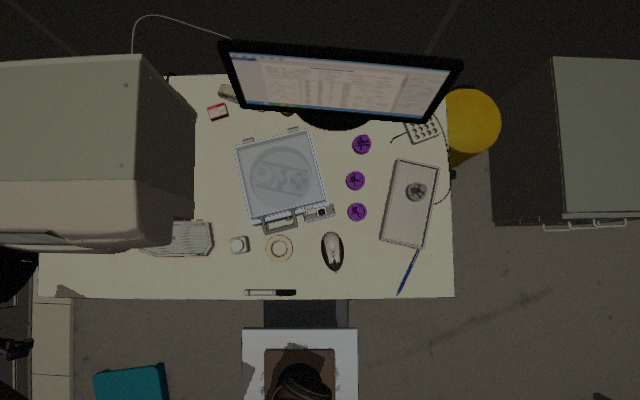

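The catch grip is the black post at top (321,211) / scene (298,204), and the grip bar is at top (278,225). Carrier candidates:
- Two shapes under the lid, at top (265,177) and (298,181).
- Purple look-alikes at top (361,144), (355,180) and (356,212).
- The empty carrier in the tray at top (415,191).

The tube carrier has to be one of the two under the lid. I'll check that in a close crop.

```bash
python3 - <<'E'
from h import *
a=cv2.imread("pics/top0.png")[120:240,225:335];b=cv2.imread("pics/scene0.png")[110:240,205:345]
a=cv2.resize(a,None,fx=5,fy=5,interpolation=cv2.INTER_CUBIC)[:600];a=cv2.resize(a,(400,436));b=cv2.resize(b,(400,371),interpolation=cv2.INTER_CUBIC)
c=np.zeros((436,800,3),np.uint8);c[:,:400]=a;c[:371,400:]=b;c=np.clip(c*1.4,0,255).astype(np.uint8);cv2.imwrite("pics/c1.png",c)
E
```

```text
(no output)
```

View pics/c1.png

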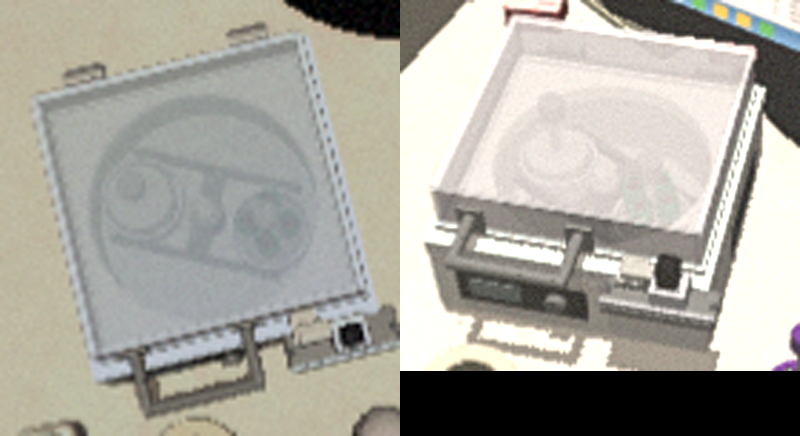

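The crop shows the tube carrier (four green-grey tubes) in the right bucket at top (299,183). The balance weight is in the left bucket, knob at about (261,171). The catch post is at about (321.5,212) and the bar at about (282,228).

```bash
python3 - <<'E'
from h import *
np.set_printoptions(precision=4,suppress=True)
s=110/400
f=lambda L:[(225+(u+.5)*s-.5,120+(v+.5)*s-.5) for u,v in L]
D=np.load("topd0.npy");DS=np.load("scened0.npy")
lid=onz("top",f([(36,98),(303,36),(372,298),(95,352)]),.131);print("lid",lid, lid.mean(0))
for a,b in((0,1),(1,2),(2,3),(3,0)):
    e=lid[b]-lid[a];print(np.degrees(np.arctan2(e[1],e[0])),np.linalg.norm(e))
bar=onz("top",f([(150,408),(262,380)]),.108);print("bar",bar,bar.mean(0))
print("grip",onz("top",f([(351,334)]),.128), onz("scene",[(298.8,201.0)],.128))
# dark mask of grip
p=cv2.imread("pics/top0.png");m=(p[205:220,312:332].max(2)<45);v,u=np.nonzero(m);print("dark",u.mean()+312,v.mean()+205,m.sum(),onz("top",[(u.mean()+312,v.mean()+205)],.126))
p=cv2.imread("pics/scene0.png");m=(p[195:215,290:308].max(2)<45);v,u=np.nonzero(m);print("darkS",u.min()+290,u.max()+290,v.min()+195,v.max()+195)
print("depth grip",bydepth("top",[(321,211),(322,212)],D))
tr=onz("top",[(399,159),(438,165),(420,248),(381,241)],.042);print("tray",tr,tr.mean(0))
print("empty",onz("top",[(414.5,190)],.0))
# raised points in the tray by depth
vv,uu=np.mgrid[150:255,375:445];P=bydepth("top",list(zip(uu.ravel(),vv.ravel())),D)
k=P[:,2]>.095;print("empty knob",P[k].mean(0),k.sum())
k=(P[:,2]>.034)&(P[:,2]<.05);r=cv2.minAreaRect((P[k][:,:2]*1000).astype(np.float32));print("tray rect",r)
vv,uu=np.mgrid[120:240,225:335];P=bydepth("top",list(zip(uu.ravel(),vv.ravel())),D)
k=(P[:,2]>.12)&(P[:,2]<.15);print(k.sum());r=cv2.minAreaRect((P[k][:,:2]*1000).astype(np.float32));print("lid rect",r)
E
```

```text
lid [[ 0.6284  0.1555  0.131 ]
 [ 0.6705 -0.0322  0.131 ]
 [ 0.4853 -0.0782  0.131 ]
 [ 0.4498  0.1123  0.131 ]] [0.5585 0.0394 0.131 ]
-77.34901435284658 0.19236648394752492
-166.0442618302659 0.19091775671500377
100.55031526500487 0.19381363462987766
13.595731844056397 0.18378892393723203
bar [[ 0.4119  0.077   0.108 ]
 [ 0.4308 -0.0013  0.108 ]] [0.4213 0.0378 0.108 ]
grip [[ 0.4608 -0.0635  0.128 ]] [[ 0.4606 -0.0657  0.128 ]]
dark 321.125 211.59375 32 [[ 0.4607 -0.0635  0.126 ]]
darkS 295 302 199 210
depth grip [[ 0.4622 -0.0632  0.126 ]
 [ 0.4596 -0.0656  0.1276]]
tray [[ 0.6095 -0.2797  0.042 ]
 [ 0.5921 -0.3873  0.042 ]
 [ 0.3664 -0.3291  0.042 ]
 [ 0.3865 -0.2242  0.042 ]] [ 0.4886 -0.3051  0.042 ]
empty [[ 0.5287 -0.329   0.    ]]
empty knob [ 0.4629 -0.2154  0.5453] 93
tray rect ((488.6760559082031, -308.60125732421875), (120.32866668701172, 230.85272216796875), 76.52424621582031)
5832
lid rect ((544.3595581054688, 39.82093811035156), (224.6114501953125, 196.85586547851562), 13.591934204101562)
```

```bash
cat >> h.py <<'E'
np.set_printoptions(precision=4,suppress=True)
TH=np.radians(13.5);EX=np.array([np.cos(TH),np.sin(TH),0]);EY=np.array([-np.sin(TH),np.cos(TH),0]);EZ=np.array([0,0,1.])
def go(target,yaw=None,frm=None,rpy=None):
    """total units (turn xyz, shift xyz) from the present pose; shift in present and in turned axes"""
    s=robot.sense();p=np.array(s["ee_pos"]);A=R.from_euler('xyz',s["eef_rot"],degrees=True)
    B=R.from_euler('xyz',rpy if rpy else [180,0,yaw],degrees=True) if (yaw is not None or rpy) else A
    d=np.array(target)-p
    print("turn",(A.inv()*B).as_rotvec()/.12,"shift before turn",A.inv().apply(d)/.04,"after turn",B.inv().apply(d)/.04)
E
python3 - <<'E'
from h import *
D=np.load("topd0.npy");vv,uu=np.mgrid[0:300:3,0:470:3];P=bydepth("top",list(zip(uu.ravel(),vv.ravel())),D)
k=(P[:,1]>.25)&(P[:,1]<.9)&(P[:,2]>.15)&(P[:,0]>-.1);print("machine",P[k].min(0),P[k].max(0))
k=(P[:,1]>-.35)&(P[:,1]<.22)&(P[:,0]>.6)&(P[:,2]>.15);
for z in np.arange(.15,.6,.05):
    q=P[k&(abs(P[:,2]-z)<.025)];print(z,len(q),q.min(0) if len(q) else '')
go([.25,.40,.25],193.5)
E
```

```text
machine [0.36   0.2527 0.15  ] [1.0091 0.8369 0.4241]
0.15 216 [ 0.7217 -0.3464  0.1503]
0.2 270 [ 0.7246 -0.3497  0.175 ]
0.25 251 [ 0.7294 -0.3482  0.2251]
0.30000000000000004 292 [ 0.7322 -0.3476  0.2754]
0.3500000000000001 437 [ 0.7396 -0.3498  0.3251]
0.40000000000000013 0 
0.45000000000000007 0 
0.5000000000000001 0 
0.5500000000000002 0 
turn [-0.0168 -0.007  -4.02  ] shift before turn [-3.6205 -5.6374  0.062 ] after turn [-0.5921 -6.6738  0.0511]
```

>>> drive_tool:
  increments: [0,0,-1,0,0,0,-1,0,0,-1,0,0,0,-1,0,0,-1,0,0,0,-1,0,0,-1,0,0,0,-1,0,0,0,-0.1,-1,0,-1,0,0,0,-0.1,-1,0,-1,0,0,0,-0.1,-1,0,-1,0,0,0,-0.1,-1,0,-1]
  newtons: 30

```text
clock: 0.77
ee_pos: [0.2173, 0.5007, 0.2523]
eef_rot: [-179.9, -0.1, -166.6]
ft_force: [1.0, -0.2, 0.5]
opening: 0.999
finger_force: 0.0
```

>>> drive_tool:
  increments: [0,0,0,-0.06,-0.9,0,0,0,0,0,-0.06,-0.9,0,0,0,0,0,-0.06,-0.9,0,0,0,0,0,-0.4,-0.95,0,0,0,0,0,-0.4,-0.95,0,0,0,0,0,-0.4,-0.95,0,0,0,0,0,-0.4,-0.95,0,0,0,0,0,-0.4,-0.95,0,0]

```text
clock: 1.43
ee_pos: [0.3715, 0.231, 0.2531]
eef_rot: [180.0, 0.0, -166.6]
ft_force: [1.2, -0.5, -1.0]
opening: 0.499
finger_force: 0.0
```

>>> drive_tool:
  increments: [0,0,0,-0.45,-0.95,0,0,0,0,0,0,-0.95,0,0,0,0,0,0,-0.95,0,0,0,0,0,0,-0.95,0,0,0,0,0,0,-0.95,0,0,0,0,0,0,-0.95,0,0,0,0,0,0,-0.95,0,0,0,0,0,0,-0.9,0,0]

```text
clock: 2.1
ee_pos: [0.4579, -0.0586, 0.253]
eef_rot: [180.0, -0.0, -166.7]
ft_force: [0.2, 0.5, 0.4]
opening: 0.504
finger_force: 0.0
```

```bash
python3 - <<'E'
from h import *
go([.4607,-.064,.131],193.5);s=robot.sense();print(s["clock"],s["ee_pos"],s["eef_rot"],s["ft_force"],s["opening"])
E
```

```text
turn [ 0.001  -0.0014 -0.0256] shift before turn [-0.0365 -0.1476  3.0506] after turn [-0.0355 -0.1473  3.0506]
2.1 [ 0.4579 -0.0586  0.253 ] [ 179.9933   -0.0096 -166.6761] [0.2241 0.5342 0.3693] 0.5041189579498899
```

>>> drive_tool:
  increments: [0,0,0,-0.04,-0.15,0.5,0,0,0,0,0,0,0.8,0,0,0,0,0,0,0.8,0,0,0,0,0,0,0.6,0,0,0,0,0,0,0.35,0,0,0,0,0,0,0,1,0,0,0,0,0,0,1,0,0,0,0,0,0,1]
  newtons: 30

```text
clock: 2.77
ee_pos: [0.4612, -0.0621, 0.1317]
eef_rot: [-180.0, -0.0, -166.6]
ft_force: [1.2, -0.2, -6.2]
opening: 0.152
finger_force: 32.7
```

>>> drive_tool:
  increments: [0,0,0,0,0,0,1,0,0,0,0,0,0,1,0,0,0,0,0,0,1,0,0,0,0,0,0,1,0,0,0,0,0,0,1,0,0,0,0,0,0,1,0,0,0,0,0,0,1,0,0,0,0,0,0,1]

```text
clock: 3.43
ee_pos: [0.4612, -0.0621, 0.1317]
eef_rot: [-180.0, 0.0, -166.6]
ft_force: [-1.6, -1.3, -2.9]
opening: 0.151
finger_force: 33.1
```

>>> drive_tool:
  increments: [0,0,0,0,-0.1,0,1,0,0,0,0,-0.1,0,1,0,0,0,0,-0.1,0,1,0,0,0,0,-0.1,0,1,0,0,0,0,-0.1,0,1,0,0,0,0,-0.08,0,1,0,0,0,0,-0.04,0,1,0,0,0,0,0,0,1]

```text
clock: 4.1
ee_pos: [0.4665, -0.0841, 0.1316]
eef_rot: [179.6, -0.0, -166.8]
ft_force: [-3.6, 10.3, 6.1]
opening: 0.154
finger_force: 34.1
```

>>> drive_tool:
  increments: [0,0,0,0,0,0,0,0,0,0,0,0,0,0,0,0,0,0,0,0,0,0,0,0,0,0,0,0,0,0,0,0,0,-0.8,0,0,0,0,0,0,-0.8,0,0,0,1,0,0,-0.8,0,0,0,1,0,0,0,0]

```text
clock: 4.77
ee_pos: [0.4706, -0.088, 0.2352]
eef_rot: [-179.7, 0.8, 179.3]
ft_force: [1.5, -1.0, 1.4]
opening: 0.5
finger_force: 0.0
```

>>> drive_tool:
  increments: [0,0,1,0,0,0,0,0,0,1,0,0,0,0,0,0,1,0,0,0,0,0,0,1,0,0,0,0,0,0,1,0,0,0,0,0,0,1,0,0,0,0,0,0,1,0,0,0,0,0,0,1,0,0,0,0]

```text
clock: 5.43
ee_pos: [0.4671, -0.0866, 0.2275]
eef_rot: [180.0, 0.1, 124.2]
ft_force: [-0.2, -0.3, -0.2]
opening: 0.501
finger_force: 0.0
```

>>> drive_tool:
  increments: [0,0,1,0,0,0,0,0,0,1,0,0,0,0,0,0,1,0,0,0,0,0,0,0,0.8,0,0,0,0,0,0,0.8,0,0,0,0,0,0,0.8,0,0,0,0,0,0,0.4,0,0,0,0,0,0,0,0,0,0]

```text
clock: 6.1
ee_pos: [0.4392, 0.0246, 0.2274]
eef_rot: [180.0, -0.0, 104.2]
ft_force: [-0.4, -0.2, 0.1]
opening: 0.499
finger_force: 0.0
```

```bash
python3 - <<'E'
from h import *
go([.4213,.0378,.109],103.5);s=robot.sense();print(s["clock"],s["ee_pos"],s["eef_rot"],s["qpos"])
p,d=cams.camera("top");cv2.imwrite("pics/t2.png",cv2.resize(p[120:260,225:345],None,fx=4,fy=4,interpolation=cv2.INTER_CUBIC))
E
```

```text
turn [ 0.0066 -0.0024  0.0977] shift before turn [ 0.4281 -0.355   2.9593] after turn [ 0.4248 -0.3576  2.9595]
6.1 [0.4392 0.0246 0.2274] [179.9545  -0.0165 104.1715] [-10.0708 -13.36   123.5185   0.036   69.8068 -24.2548]
```

View pics/t2.png

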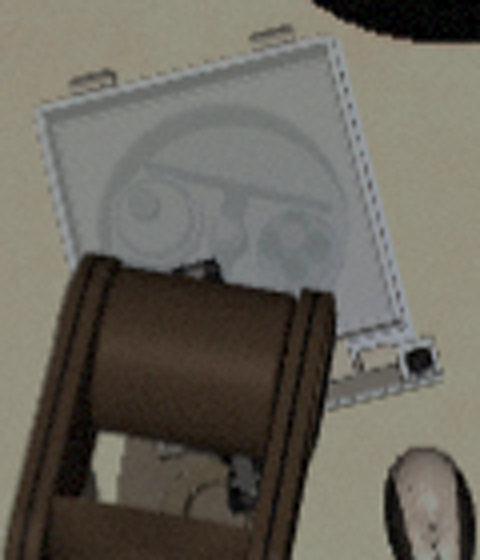

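>>> drive_tool:
  increments: [0,0,0.1,0.1,-0.1,0,0.4,0,0,0,0.16,-0.13,0,0.4,0,0,0,0.16,-0.13,0,0.4,0,0,0,0,0,0.5,0.4,0,0,0,0,0,0.5,0.4,0,0,0,0,0,0.3,0.4,0,0,0,0,0,0,0.4,0,0,0,0,0,0,0.4]

```text
clock: 6.82
ee_pos: [0.4213, 0.0353, 0.1749]
eef_rot: [-179.9, -0.0, 103.2]
ft_force: [1.2, 1.1, 1.3]
opening: 0.303
finger_force: 0.0
```

```bash
python3 - <<'E'
from h import *
go([.4213,.0378,.113],103.5);s=robot.sense();print(s["clock"],s["ee_pos"],s["eef_rot"],s["qpos"],s["opening"])
E
```

```text
turn [-0.0126 -0.0048 -0.0366] shift before turn [0.0596 0.0178 1.5476] after turn [0.0604 0.0157 1.5476]
6.8167 [0.4213 0.0353 0.1749] [-179.9131   -0.0327  103.2483] [ -9.0168 -12.2254 128.4031  -0.003   63.915  -22.2638] 0.3032767464844026
```

>>> drive_tool:
  increments: [0,0,0,0.06,0,0.3,0.4,0,0,0,0,0,0.3,0.4,0,0,0,0,0,0.3,0.4,0,0,0,0,0,0.3,0.4,0,0,0,0,0,0.2,0.4,0,0,0,0,0,0.1,0.4,0,0,0,0,0,0.05,0.4,0,0,0,0,0,0,0.4]

```text
clock: 7.48
ee_pos: [0.4216, 0.0377, 0.1137]
eef_rot: [180.0, 0.0, 103.3]
ft_force: [0.6, 0.1, -0.3]
opening: 0.3
finger_force: 0.0
```

>>> drive_tool:
  increments: [0,0,0,0,0,0,1,0,0,0,0,0,0,1,0,0,0,0,0,0,1,0,0,0,0,0,0,1,0,0,0,0,0,0,1,0,0,0,0,0,0,1,0,0,0,0,0,0,1,0,0,0,0,0,0,1]
  newtons: 40

```text
clock: 8.15
ee_pos: [0.4209, 0.0375, 0.1141]
eef_rot: [-179.9, 0.0, 103.3]
ft_force: [-6.0, -1.4, 6.4]
opening: 0.097
finger_force: 39.2
```

```bash
python3 - <<'E'
from h import *
s=robot.sense();print(s["ee_pos"],s["opening"],s["finger_force"],s["ft_force"])
# arc increments tool units: tool y=+ex(yaw 103.5), tool z=-Z ; r=(-.239,.019)
ph=np.radians(np.arange(0,86,5));x=-.239*np.cos(ph)+.019*np.sin(ph);z=.239*np.sin(ph)+.019*np.cos(ph)
for a,b,c in zip(np.degrees(ph)[1:],np.diff(x)/.04,-np.diff(z)/.04):print(round(a),round(b,3),round(c,3))
E
```

```text
[0.4209 0.0375 0.1141] 0.09682442134342231 39.17681872844696 [-5.9772 -1.4217  6.4416]
5 0.064 -0.519
10 0.109 -0.511
15 0.153 -0.5
20 0.196 -0.485
25 0.238 -0.466
30 0.277 -0.443
35 0.315 -0.417
40 0.35 -0.388
45 0.383 -0.356
50 0.412 -0.322
55 0.439 -0.284
60 0.462 -0.245
65 0.481 -0.204
70 0.497 -0.161
75 0.51 -0.117
80 0.518 -0.072
85 0.522 -0.027
```

>>> drive_tool:
  increments: [0,0,0,0.0,0.02,-0.26,1,0,0,0,0,0.04,-0.26,1,0,0,0,0,0.05,-0.26,1,0,0,0,0,0.06,-0.25,1,0,0,0,0,0.07,-0.25,1,0,0,0,0,0.08,-0.25,1,0,0,0,0,0.09,-0.24,1,0,0,0,0,0.1,-0.24,1]

```text
clock: 8.82
ee_pos: [0.4405, 0.0423, 0.1946]
eef_rot: [-179.8, 0.0, 103.3]
ft_force: [-3.8, -3.5, -2.1]
opening: 0.096
finger_force: 38.9
```

```bash
python3 - <<'E'
from h import *
s=robot.sense();print(s["ee_pos"],s["opening"],s["finger_force"],s["ft_force"],s["eef_rot"])
p,d=cams.camera("scene");cv2.imwrite("pics/s3.png",cv2.resize(p[80:260,180:380],None,fx=3,fy=3,interpolation=cv2.INTER_CUBIC))
E
```

```text
[0.4405 0.0423 0.1946] 0.09556483369652105 38.892942667007446 [-3.8313 -3.4515 -2.121 ] [-179.8139    0.0207  103.3199]
```

View pics/s3.png

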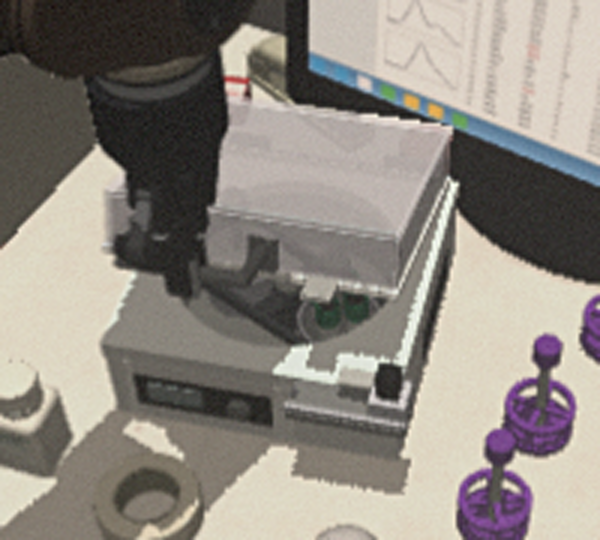

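The lid is lifting with the bar held in the fingers, and the catch stays to the right. I'll continue along the arc.

>>> drive_tool:
  increments: [0,0,0,0,0.24,-0.46,1,0,0,0,0,0.28,-0.44,1,0,0,0,0,0.31,-0.42,1,0,0,0,0,0.35,-0.39,1,0,0,0,0,0.38,-0.36,1,0,0,0,0,0.41,-0.32,1,0,0,0,0,0.44,-0.28,1,0,0,0,0,0,0,1]

```text
clock: 9.53
ee_pos: [0.5379, 0.0656, 0.3078]
eef_rot: [179.6, 0.0, 103.3]
ft_force: [-6.7, -1.7, 12.1]
opening: 0.095
finger_force: 41.1
```

>>> drive_tool:
  increments: [0,0,0,0,0.46,-0.24,1,0,0,0,0,0.48,-0.2,1,0,0,0,0,0.5,-0.16,1,0,0,0,0,0.51,-0.12,1,0,0,0,0,0.52,-0.07,1,0,0,0,0,0.26,-0.02,1,0,0,0,0,0,0,1,0,0,0,0,0,0,1]

```text
clock: 10.2
ee_pos: [0.6436, 0.091, 0.3373]
eef_rot: [179.5, -0.0, 103.3]
ft_force: [0.1, -0.6, 4.8]
opening: 0.096
finger_force: 42.0
```

```bash
python3 - <<'E'
from h import *
s=robot.sense();print(s["ee_pos"],s["opening"],s["finger_force"],s["ft_force"],s["eef_rot"])
E
```

```text
[0.6436 0.091  0.3373] 0.0961977264979721 42.044894099235535 [ 0.1331 -0.5867  4.8152] [179.5131  -0.0335 103.319 ]
```

>>> drive_tool:
  increments: [0,0,0,0,0,0,0.3,0,0,0,0,0,0,0.3,0,0,0,0,0,0,0.3,0,0,0,0,0,-0.5,0.3,0,0,0,0,0,-0.8,0.3,0,0,0,0,0,-0.8,0.3,0,0,0,0,-0.3,0,0,0,0,0,0,-0.9,0,0]

```text
clock: 10.87
ee_pos: [0.5967, 0.0789, 0.4186]
eef_rot: [179.7, 0.0, 103.3]
ft_force: [-1.6, -0.9, -0.8]
opening: 0.5
finger_force: 0.0
```

>>> drive_tool:
  increments: [0,0,0,0.5,-0.8,0,0,0,0,0,0.7,-0.7,0,0,0,0,0,0.7,-0.7,0,0,0,0,0,0.7,-0.7,0,0,0,0,0,0.7,-0.7,0,0,0,0,0,0.5,0,0,0,0,0,0,0,0,0,0,0,0,0,0,0,0,0]

```text
clock: 11.53
ee_pos: [0.4189, 0.1942, 0.417]
eef_rot: [180.0, 0.0, 103.4]
ft_force: [-0.8, 0.1, 0.0]
opening: 0.503
finger_force: 0.0
```

```bash
python3 - <<'E'
from h import *
s=robot.sense();print(s["clock"],s["ee_pos"],s["qpos"],s["eef_rot"])
c=np.zeros((480,800,3),np.uint8)
for i,(n,y,x) in enumerate((("scene",80,210),("top",110,240))):
    p,d=cams.camera(n);cv2.imwrite(f"pics/{n}4.png",p);np.save(f"{n}d4.npy",d)
    c[:,400*i:400*i+400]=cv2.resize(p[y:y+120,x:x+100],(400,480),interpolation=cv2.INTER_CUBIC)
cv2.imwrite("pics/c4.png",c)
E
```

```text
11.5333 [0.4189 0.1942 0.417 ] [ 12.2465 -16.0034 106.1222  -0.0019  89.8338  -1.1741] [179.9527   0.0029 103.4206]
```

View pics/c4.png

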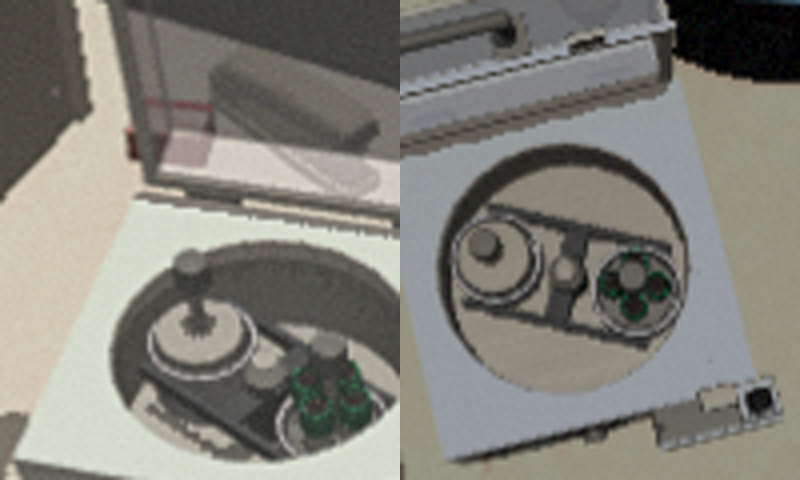

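```bash
python3 - <<'E'
from h import *
a=onz("top",[(297.6,177.9)],.1185)[0];b=onz("scene",[(292.1,166.4)],.1185)[0];print(a,b)
o,d=ray("top",[(297.6,177.9)]);O,Dd=ray("scene",[(292.1,166.4)]);t=np.linalg.lstsq(np.c_[d[0],-Dd[0]],O-o,rcond=None)[0];print("tri",o+t[0]*d[0],O+t[1]*Dd[0])
go([*((a+b)/2)[:2],.20])
# rim of bucket at z .057
print("bucket",onz("top",[(240+639/4,110+293/4)],.057))
# empty carrier knob/foot: depth cluster in tray area
D=np.load("topd4.npy");vv,uu=np.mgrid[155:250,380:442];P=bydepth("top",list(zip(uu.ravel(),vv.ravel())),D)
ctr=np.array([.4886,-.3075]);q=P[:,:2]-ctr;e1=np.array([.972,-.235]);e2=np.array([.235,.972])
inn=(abs(q@e1)<.095)&(abs(q@e2)<.045);k=inn&(P[:,2]>.09)&(P[:,2]<.14);print("empty knob",P[k].mean(0),k.sum(),"local",(q[k]@e1).mean(),(q[k]@e2).mean())
k=inn&(P[:,2]>.036);print("raised local x",np.percentile(q[k]@e1,[2,98]),np.percentile(q[k]@e2,[2,98]))
E
```

```text
[ 0.5478 -0.0047  0.1185] [ 0.5433 -0.0077  0.1185]
tri [ 0.5488 -0.0044  0.1118] [ 0.5489 -0.0045  0.1118]
turn [0. 0. 0.] shift before turn [-5.5699  1.9167  5.4179] after turn [-5.5699  1.9167  5.4179]
bucket [[ 0.5402 -0.2766  0.057 ]]
empty knob [ 0.5172 -0.3195  0.1222] 56 local 0.03059469603169252 -0.004906435486485688
raised local x [0.0078 0.0536] [-0.0283  0.0161]
```

>>> drive_tool:
  increments: [0,0,0,-0.8,0.27,0.3,0,0,0,0,-0.8,0.27,0.6,0,0,0,0,-0.8,0.27,0.6,0,0,0,0,-0.8,0.27,0.8,0,0,0,0,-0.8,0.27,0.8,0,0,0,0,-0.8,0.27,0.8,0,0,0,0,-0.77,0.3,0.8,0,0,0,0,0,0,0.7,0]

```text
clock: 12.3
ee_pos: [0.5405, 0.0004, 0.2121]
eef_rot: [180.0, 0.1, 102.9]
ft_force: [-0.2, -0.5, 0.2]
opening: 0.499
finger_force: 0.0
```

>>> drive_tool:
  increments: [0,0,0,0,0,0,0,0,0,0,0,0,0,0,0,0,0,0,0,0,0,0,0,0,0,0,0,0,0,0,0,0,0,0,0,0,0,0,0,0,0,0,0,0,0,0,0,0,0,0,0,0,0,0,0,0]

```text
clock: 12.97
ee_pos: [0.5382, 0.0063, 0.2148]
eef_rot: [179.9, 0.0, 103.3]
ft_force: [0.6, -0.3, -0.0]
opening: 0.502
finger_force: 0.0
```

```bash
python3 - <<'E'
from h import *
go([.5470,-.0053,.112]);s=robot.sense();print(s["clock"],s["ee_pos"])
print("bucket",onz("top",[(299.4,182.8)],.057))
E
```

```text
turn [0. 0. 0.] shift before turn [-0.33    0.1432  2.5705] after turn [-0.33    0.1432  2.5705]
12.9667 [0.5382 0.0063 0.2148]
bucket [[ 0.544  -0.0069  0.057 ]]
```

>>> drive_tool:
  increments: [0,0,0,-0.33,0.13,0,0,0,0,0,0,0,0.5,0,0,0,0,0,0,0.6,0,0,0,0,0,0,0.5,0,0,0,0,0,0,0.4,0,0,0,0,0,0,0.3,0,0,0,0,0,0,0.2,0,0,0,0,0,0,0.05,0]

```text
clock: 13.63
ee_pos: [0.5457, -0.006, 0.1104]
eef_rot: [-179.9, -0.0, 103.3]
ft_force: [-0.6, 1.2, 0.5]
opening: 0.496
finger_force: 0.0
```

>>> drive_tool:
  increments: [0,0,0,0,0,0,0,0,0,0,0,0,0,1,0,0,0,0,0,0,1,0,0,0,0,0,0,1,0,0,0,0,0,0,1,0,0,0,0,0,0,1,0,0,0,0,0,0,1,0,0,0,0,0,0,1]
  newtons: 50

```text
clock: 14.3
ee_pos: [0.5474, -0.0059, 0.1134]
eef_rot: [179.8, 0.1, 103.3]
ft_force: [1.2, 0.2, 5.7]
opening: 0.208
finger_force: 49.1
```

>>> drive_tool:
  increments: [0,0,0,0,0,-0.1,1,0,0,0,0,0,-0.2,1,0,0,0,0,0,-0.4,1,0,0,0,0,0,-0.5,1,0,0,0,0,0,-0.6,1,0,0,0,0,0,-0.6,1,0,0,0,0,0,-0.6,1,0,0,0,0,0,-0.5,1]

```text
clock: 14.97
ee_pos: [0.5453, -0.0056, 0.2529]
eef_rot: [-179.9, -0.0, 103.3]
ft_force: [1.1, -0.8, -2.4]
opening: 0.214
finger_force: 49.1
```

```bash
python3 - <<'E'
from h import *
go([.4322,-.2939,.25]);s=robot.sense();print(s["clock"],s["ee_pos"],s["ft_force"],s["opening"],s["finger_force"])
p,d=cams.camera("scene");cv2.imwrite("pics/s5.png",cv2.resize(p[60:330,200:500],None,fx=2,fy=2,interpolation=cv2.INTER_CUBIC))
E
```

```text
turn [0. 0. 0.] shift before turn [-6.3648 -4.4106  0.0771] after turn [-6.3648 -4.4106  0.0771]
14.9667 [ 0.5453 -0.0056  0.2529] [ 1.1167 -0.7655 -2.4123] 0.21368339930195454 49.05155296961311
```

View pics/s5.png

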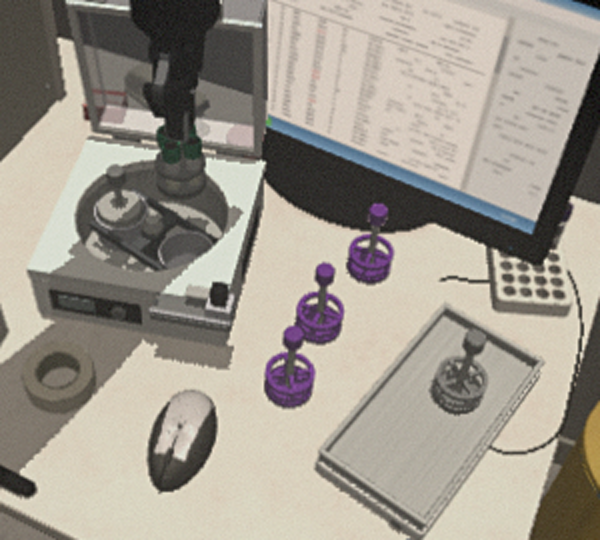

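The carrier hangs upright above its empty bucket at crop (180,170), and the weight is still in place at (120,205). Next I'll carry it over to the free near end of the tray.

>>> drive_tool:
  increments: [0,0,0,-0.15,-0.1,0,1,0,0,0,-0.35,-0.24,0,1,0,0,0,-0.5,-0.35,0,1,0,0,0,-0.6,-0.42,0,1,0,0,0,-0.6,-0.42,0,1,0,0,0,-0.6,-0.42,0,1,0,0,0,-0.6,-0.42,0,1,0,0,0,-0.6,-0.42,0,1]

```text
clock: 15.68
ee_pos: [0.4719, -0.1877, 0.2488]
eef_rot: [-179.8, -0.2, 103.3]
ft_force: [0.0, 0.0, -1.0]
opening: 0.208
finger_force: 49.1
```

>>> drive_tool:
  increments: [0,0,0,-0.6,-0.42,0,1,0,0,0,-0.6,-0.42,0,1,0,0,0,-0.5,-0.34,0,1,0,0,0,-0.35,-0.24,0,1,0,0,0,-0.2,-0.14,0,1,0,0,0,-0.1,-0.06,0,1,0,0,0,0,0,0,1,0,0,0,0,0,0,1]

```text
clock: 16.35
ee_pos: [0.4327, -0.2927, 0.251]
eef_rot: [-180.0, -0.1, 103.3]
ft_force: [0.0, 0.2, -2.3]
opening: 0.214
finger_force: 49.1
```

```bash
python3 - <<'E'
from h import *
go([.4322,-.2939,.118]);s=robot.sense();print(s["clock"],s["ee_pos"],s["eef_rot"],s["ft_force"])
for n in("scene","top"):
    p,d=cams.camera(n);cv2.imwrite(f"pics/{n}6.png",p)
a=cv2.imread("pics/scene6.png")[150:350,300:500];b=cv2.imread("pics/top6.png")[140:280,330:470]
cv2.imwrite("pics/c6.png",np.hstack([cv2.resize(x,(400,400),interpolation=cv2.INTER_CUBIC) for x in(a,b)]))
E
```

```text
turn [0. 0. 0.] shift before turn [-0.0337 -0.0172  3.3245] after turn [-0.0337 -0.0172  3.3245]
16.35 [ 0.4327 -0.2927  0.251 ] [-179.9614   -0.1157  103.3006] [ 0.0138  0.1661 -2.2789]
```

View pics/c6.png

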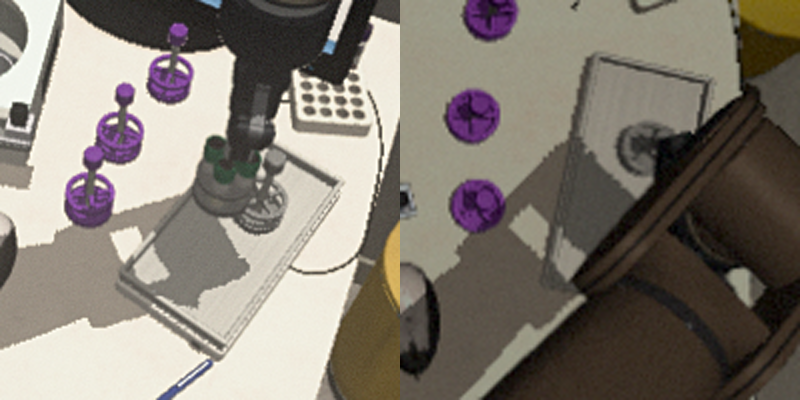

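>>> drive_tool:
  increments: [0,0,0,0,0,0.2,1,0,0,0,0,0,0.4,1,0,0,0,0,0,0.55,1,0,0,0,0,0,0.55,1,0,0,0,0,0,0.5,1,0,0,0,0,0,0.4,1,0,0,0,0,0,0.2,1,0,0,0,0,0,0.1,1]

```text
clock: 17.12
ee_pos: [0.4324, -0.2922, 0.134]
eef_rot: [-179.9, -0.2, 103.3]
ft_force: [1.0, -0.4, -1.9]
opening: 0.21
finger_force: 49.1
```

>>> drive_tool:
  increments: [0,0,0,0,0,0.05,1,0,0,0,0,0,0.04,1,0,0,0,0,0,0.04,1,0,0,0,0,0,0.03,1,0,0,0,0,0,0.03,1,0,0,0,0,0,0.03,1,0,0,0,0,0,0.03,1,0,0,0,0,0,0.02,1]

```text
clock: 17.78
ee_pos: [0.4329, -0.2935, 0.1252]
eef_rot: [180.0, 0.0, 103.3]
ft_force: [-0.2, 0.2, -2.2]
opening: 0.216
finger_force: 49.1
```

>>> drive_tool:
  increments: [0,0,0,0,0,0.03,1,0,0,0,0,0,0.03,1,0,0,0,0,0,0.03,1,0,0,0,0,0,0.02,1,0,0,0,0,0,0.02,1,0,0,0,0,0,0.02,1,0,0,0,0,0,0.02,1,0,0,0,0,0,0.0,1]

```text
clock: 18.45
ee_pos: [0.433, -0.2935, 0.1184]
eef_rot: [180.0, 0.0, 103.3]
ft_force: [0.1, -0.2, -2.2]
opening: 0.21
finger_force: 49.1
```

>>> drive_tool:
  increments: [0,0,0,0,0,0.01,1,0,0,0,0,0,0.01,1,0,0,0,0,0,0.01,1,0,0,0,0,0,0.01,1,0,0,0,0,0,0.01,1,0,0,0,0,0,0.01,1,0,0,0,0,0,0.01,1,0,0,0,0,0,0.01,1]

```text
clock: 19.12
ee_pos: [0.4339, -0.2946, 0.1185]
eef_rot: [180.0, 0.1, 103.3]
ft_force: [-3.9, 3.1, 14.9]
opening: 0.213
finger_force: 50.6
```

>>> drive_tool:
  increments: [0,0,0,0,0,-0.03,1,0,0,0,0,0,-0.02,1,0,0,0,0,0,0,0.4,0,0,0,0,0,0,0.2,0,0,0,0,0,0,0.1,0,0,0,0,0,0,0.1,0,0,0,0,0,0,0.1,0,0,0,0,0,0,0.1]

```text
clock: 19.78
ee_pos: [0.4328, -0.2934, 0.1169]
eef_rot: [-180.0, -0.0, 103.3]
ft_force: [0.2, -0.3, -1.0]
opening: 0.45
finger_force: 0.0
```

>>> drive_tool:
  increments: [0,0,0,0,0,-0.1,0.1,0,0,0,0,0,-0.3,0.1,0,0,0,0,0,-0.5,0.1,0,0,0,0,0,-0.8,0.1,0,0,0,0,0,-0.8,0.1,0,0,0,0,0,-0.9,0.1,0,0,0,0,0,-0.9,0.1,0,0,0,0,0,-0.9,0.1]

```text
clock: 20.45
ee_pos: [0.4326, -0.2932, 0.3283]
eef_rot: [180.0, 0.1, 103.3]
ft_force: [1.2, -0.5, 0.4]
opening: 0.452
finger_force: 0.0
```

>>> drive_tool:
  increments: [0,0,0,0,0,-0.9,0.1,0,0,0,0,0,-0.8,0.1,0,0,0,0.9,0,-0.2,0.1,0,0,0,0.9,0,0,0.1,0,0,0,0.9,0,0,0.1,0,0,0,0.9,0,0,0.1,0,0,0,0.9,0,0,0.1,0,0,0,0.9,0,0,0.1]

```text
clock: 21.12
ee_pos: [0.3822, -0.0817, 0.4024]
eef_rot: [179.9, 0.1, 103.2]
ft_force: [1.2, 0.1, 0.5]
opening: 0.449
finger_force: 0.0
```

```bash
python3 - <<'E'
from h import *
s=robot.sense();print(s["clock"],s["ee_pos"],s["eef_rot"],s["ft_force"])
for n in("scene","top"):
    p,d=cams.camera(n);cv2.imwrite(f"pics/{n}7.png",p);np.save(f"{n}d7.npy",d)
a=cv2.imread("pics/scene7.png")[150:350,300:500];b=cv2.imread("pics/top7.png")[130:270,310:450]
cv2.imwrite("pics/c7.png",np.hstack([cv2.resize(x,(400,400),interpolation=cv2.INTER_CUBIC) for x in(a,b)]))
E
```

```text
21.1167 [ 0.3822 -0.0817  0.4024] [179.9022   0.0691 103.2423] [1.2181 0.0858 0.5281]
```

View pics/c7.png

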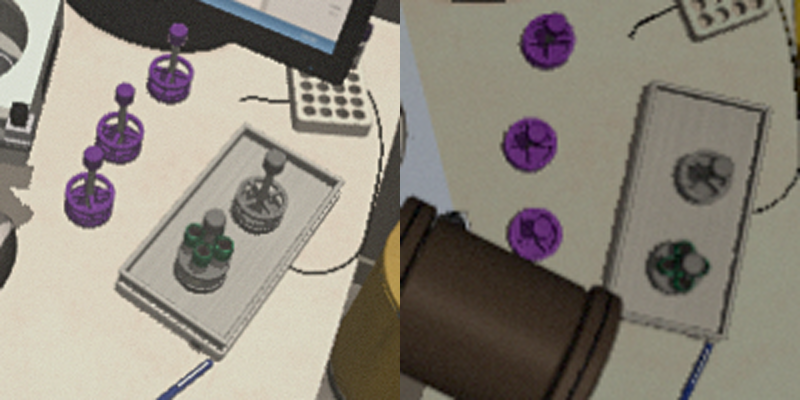

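The carrier stands upright in the tray, at scene crop (205,250), with the empty carrier undisturbed at (262,200). Next is going back to the bar.

```bash
python3 - <<'E'
from h import *
go([.6436,.091,.41],103.3)
E
```

```text
turn [0.0291 0.0115 0.0436] shift before turn [ 2.6079  7.3578 -0.148 ] after turn [ 2.6465  7.3435 -0.17  ]
```

>>> drive_tool:
  increments: [0,0,0,0.5,0.2,-0.3,0.3,0,0,0,0.7,0.6,0,0.3,0,0,0,0.7,0.7,0,0.3,0,0,0,0.7,0.7,0,0.3,0,0,0,0,0.9,0,0.3,0,0,0,0,0.9,0,0.3,0,0,0,0,0.9,0,0.3,0,0,0,0,0.9,0,0.3]

```text
clock: 21.88
ee_pos: [0.5868, 0.0717, 0.4139]
eef_rot: [179.9, 0.0, 103.3]
ft_force: [-0.6, -0.5, 1.1]
opening: 0.352
finger_force: 0.0
```

>>> drive_tool:
  increments: [0,0,0,0,0.9,0,0.3,0,0,0,0,0.6,0,0.3,0,0,0,0,0.05,0,0.3,0,0,0,0,0,0,0.3,0,0,0,0,0,0,0.3,0,0,0,0,0,0,0.3,0,0,0,0,0,0,0.3,0,0,0,0,0,0,0.3]

```text
clock: 22.55
ee_pos: [0.6447, 0.0853, 0.4143]
eef_rot: [179.9, 0.0, 103.3]
ft_force: [0.3, 0.0, 0.7]
opening: 0.349
finger_force: 0.0
```

```bash
python3 - <<'E'
from h import *
go([.6436,.091,.337],103.3);s=robot.sense();print(s["clock"],s["ee_pos"],s["opening"],s["ft_force"])
E
```

```text
turn [ 0.0113  0.0035 -0.0037] shift before turn [0.1458 0.0031 1.9313] after turn [0.145  0.0058 1.9314]
22.55 [0.6447 0.0853 0.4143] 0.34932423574894805 [0.3063 0.0154 0.733 ]
```

>>> drive_tool:
  increments: [0,0,0,0.14,0,0.3,0.3,0,0,0,0,0,0.5,0.3,0,0,0,0,0,0.5,0.3,0,0,0,0,0,0.4,0.3,0,0,0,0,0,0.2,0.3,0,0,0,0,0,0,0.3,0,0,0,0,0,0,0.3,0,0,0,0,0,0,0.3]

```text
clock: 23.22
ee_pos: [0.6445, 0.0911, 0.3387]
eef_rot: [179.9, 0.0, 103.3]
ft_force: [-0.7, -0.1, 0.2]
opening: 0.349
finger_force: 0.0
```

>>> drive_tool:
  increments: [0,0,0,0,0,0,1,0,0,0,0,0,0,1,0,0,0,0,0,0,1,0,0,0,0,0,0,1,0,0,0,0,0,0,1,0,0,0,0,0,0,1,0,0,0,0,0,0,1,0,0,0,0,0,0,1]
  newtons: 40

```text
clock: 23.88
ee_pos: [0.6446, 0.091, 0.339]
eef_rot: [179.9, 0.0, 103.3]
ft_force: [0.3, 0.7, 4.9]
opening: 0.095
finger_force: 39.3
```

>>> drive_tool:
  increments: [0,0,0,0,-0.26,0.02,1,0,0,0,0,-0.52,0.07,1,0,0,0,0,-0.51,0.12,1,0,0,0,0,-0.5,0.16,1,0,0,0,0,-0.48,0.2,1,0,0,0,0,-0.46,0.24,1,0,0,0,0,-0.44,0.28,1,0,0,0,0,0,0,1]

```text
clock: 24.55
ee_pos: [0.5175, 0.0606, 0.2924]
eef_rot: [-179.7, 0.1, 103.3]
ft_force: [-3.5, -4.2, 4.3]
opening: 0.097
finger_force: 41.7
```

>>> drive_tool:
  increments: [0,0,0,0,-0.41,0.32,1,0,0,0,0,-0.38,0.36,1,0,0,0,0,-0.35,0.39,1,0,0,0,0,-0.31,0.42,1,0,0,0,0,-0.28,0.44,1,0,0,0,0,-0.24,0.46,1,0,0,0,0,0,0,1,0,0,0,0,0,0,1]

```text
clock: 25.22
ee_pos: [0.4413, 0.0424, 0.1954]
eef_rot: [-179.5, 0.1, 103.3]
ft_force: [-4.6, -5.3, -0.1]
opening: 0.094
finger_force: 43.0
```

>>> drive_tool:
  increments: [0,0,0,0,-0.1,0.24,1,0,0,0,0,-0.09,0.24,1,0,0,0,0,-0.08,0.25,1,0,0,0,0,-0.07,0.25,1,0,0,0,0,-0.06,0.25,1,0,0,0,0,-0.05,0.26,1,0,0,0,0,-0.04,0.26,1,0,0,0,0,0,0,1]

```text
clock: 25.88
ee_pos: [0.4221, 0.038, 0.1249]
eef_rot: [-179.5, 0.1, 103.4]
ft_force: [-4.3, -6.6, -0.5]
opening: 0.098
finger_force: 44.0
```

```bash
python3 - <<'E'
from h import *
go([.4209,.0375,.114],103.3);s=robot.sense();print(s["clock"],s["ee_pos"],s["opening"],s["ft_force"])
E
```

```text
turn [-0.0672  0.0152  0.012 ] shift before turn [-0.0038 -0.0303  0.272 ] after turn [-0.0043 -0.0325  0.2717]
25.8833 [0.4221 0.038  0.1249] 0.09840828244642495 [-4.2993 -6.6415 -0.4886]
```

Down the last 11 mm, then slightly past to press it shut.

>>> drive_tool:
  increments: [0,0,0,0,-0.02,0.1,1,0,0,0,0,-0.01,0.1,1,0,0,0,0,0,0.08,1,0,0,0,0,0,0.05,1,0,0,0,0,0,0.05,1,0,0,0,0,0,0.05,1,0,0,0,0,0,0,1,0,0,0,0,0,0,1]

```text
clock: 26.55
ee_pos: [0.4212, 0.0376, 0.1126]
eef_rot: [-179.3, 0.1, 103.5]
ft_force: [-17.0, -6.0, 25.0]
opening: 0.098
finger_force: 47.0
```

>>> drive_tool:
  increments: [0,0,0,0,0,0,0.4,0,0,0,0,0,0,0.4,0,0,0,0,0,0,0.4,0,0,0,0,0,0,0.4,0,0,0,0,0,-0.4,0.4,0,0,0,0,0,-0.8,0.4,0,0,0,0,0,-0.9,0.4,0,0,0,0,0,-0.9,0.2]

```text
clock: 27.22
ee_pos: [0.423, 0.0392, 0.231]
eef_rot: [-179.9, -0.1, 103.3]
ft_force: [0.7, -0.1, -0.1]
opening: 0.399
finger_force: 0.0
```

>>> drive_tool:
  increments: [0,0,-1,-0.6,0.1,0,0.2,0,0,-1,0,0,0,0.2,0,0,-1,0,0,0,0.2,0,0,-1,0,0,0,0.2,0,0,-1,0,0,0,0.2,0,0,-1,0,0,0,0.2,0,0,-1,0,0,0,0.2,0,0,-1,0,0,0,0.2]

```text
clock: 27.88
ee_pos: [0.4331, 0.0166, 0.2302]
eef_rot: [-180.0, -0.1, 158.6]
ft_force: [-0.6, 0.4, -0.5]
opening: 0.401
finger_force: 0.0
```

>>> drive_tool:
  increments: [0,0,-1,0,0,0,0.2,0,0,-1,0,0,0,0.2,0,0,-1,0,0,0,0.2,0,0,-1,0,0,0,0.2,0,0,-1,0,0,0,0.2,0,0,-0.1,0,-0.8,0,0.2,0,0,0,0,-0.8,0,0.2,0,0,0,0,0,0,0.2]

```text
clock: 28.55
ee_pos: [0.4487, -0.0492, 0.2307]
eef_rot: [-179.9, 0.0, -166.8]
ft_force: [-0.7, -0.1, 0.0]
opening: 0.399
finger_force: 0.0
```

```bash
python3 - <<'E'
from h import *
go([.4665,-.0843,.132],193.5);s=robot.sense();print(s["clock"],s["ee_pos"],s["eef_rot"],s["opening"],s["ft_force"])
for n in("scene","top"):
    p,d=cams.camera(n);cv2.imwrite(f"pics/{n}8.png",p);np.save(f"{n}d8.npy",d)
a=cv2.imread("pics/scene8.png")[90:250,180:340];b=cv2.imread("pics/top8.png")[120:240,230:350]
cv2.imwrite("pics/c8.png",np.hstack([cv2.resize(x,(400,400),interpolation=cv2.INTER_CUBIC) for x in(a,b)]))
E
```

```text
turn [-0.0178  0.0017 -0.0456] shift before turn [-0.2331 -0.952   2.4697] after turn [-0.2284 -0.9585  2.4677]
28.55 [ 0.4487 -0.0492  0.2307] [-179.8778    0.0117 -166.8133] 0.3988752250759701 [-0.6905 -0.0863  0.0385]
```

View pics/c8.png

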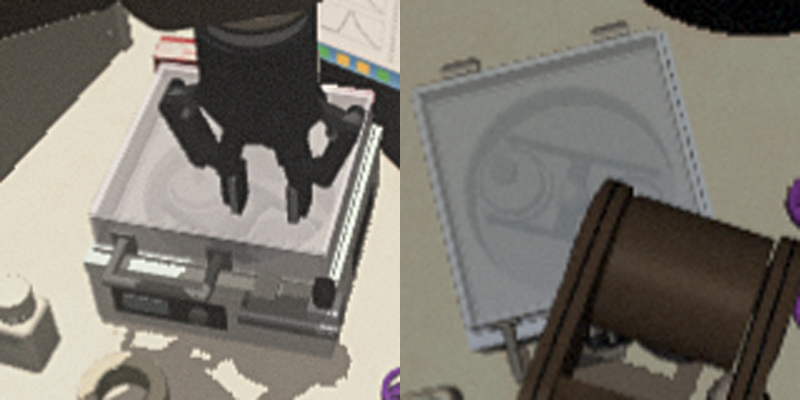

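The lid looks shut, and the catch post stands released at scene crop (323,290). I'll grip it and slide it home.

>>> drive_tool:
  increments: [0,0,-0.04,-0.13,-0.5,0,0.2,0,0,0,-0.1,-0.45,0.3,0.2,0,0,0,0,0,0.7,0.2,0,0,0,0,0,0.7,0.2,0,0,0,0,0,0.5,0.2,0,0,0,0,0,0.2,0.2,0,0,0,0,0,0,0.2,0,0,0,0,0,0,0.2]

```text
clock: 29.32
ee_pos: [0.4656, -0.0801, 0.1351]
eef_rot: [180.0, -0.0, -166.3]
ft_force: [-0.1, -0.3, 0.6]
opening: 0.4
finger_force: 0.0
```

>>> drive_tool:
  increments: [0,0,0,0,0,0,1,0,0,0,0,0,0,1,0,0,0,0,0,0,1,0,0,0,0,0,0,1,0,0,0,0,0,0,1,0,0,0,0,0,0,1,0,0,0,0,0,0,1,0,0,0,0,0,0,1]
  newtons: 30

```text
clock: 29.98
ee_pos: [0.4667, -0.081, 0.1368]
eef_rot: [-179.9, 0.2, -166.4]
ft_force: [-0.5, 1.2, 6.4]
opening: 0.155
finger_force: 33.8
```

>>> drive_tool:
  increments: [0,0,0,0,0.1,0,1,0,0,0,0,0.1,0,1,0,0,0,0,0.1,0,1,0,0,0,0,0.1,0,1,0,0,0,0,0.1,0,1,0,0,0,0,0.1,0,1,0,0,0,0,0.05,0,1,0,0,0,0,0,0,1]

```text
clock: 30.65
ee_pos: [0.4616, -0.0593, 0.1368]
eef_rot: [-179.3, 0.2, -166.2]
ft_force: [2.1, -13.0, 0.6]
opening: 0.151
finger_force: 33.1
```

>>> drive_tool:
  increments: [0,0,0,0,0,0,0.2,0,0,0,0,0,0,0.2,0,0,0,0,0,0,0.2,0,0,0,0,0,-0.4,0.2,0,0,0,0,0,-0.7,0.2,0,0,0,0,0,-0.8,0.2,0,0,0,0,0,-0.8,0.2,0,0,0,0,0,-0.8,0.2]

```text
clock: 31.32
ee_pos: [0.4587, -0.0547, 0.2757]
eef_rot: [179.9, -0.1, -166.3]
ft_force: [0.6, 0.7, 0.3]
opening: 0.401
finger_force: 0.0
```

>>> drive_tool:
  increments: [0,0,0,0,0.9,-0.5,0.2,0,0,0,0,0.9,-0.5,0.2,0,0,0,0,0.9,-0.5,0.2,0,0,0,0,0.9,0,0.2,0,0,0,0,0.9,0,0.2,0,0,0,0,0.9,0,0.2,0,0,0,0,0.9,0,0.2,0,0,0,0,0,0,0.2]

```text
clock: 31.98
ee_pos: [0.3975, 0.1945, 0.3345]
eef_rot: [179.8, -0.0, -165.9]
ft_force: [0.5, -0.9, -0.1]
opening: 0.4
finger_force: 0.0
```

```bash
python3 - <<'E'
from h import *
s=robot.sense();print(s["clock"],s["ee_pos"],s["ft_force"])
p0=cv2.imread("pics/top0.png");D0=np.load("topd0.npy");p,d=cams.camera("top")
q0=cv2.imread("pics/scene0.png");E0=np.load("scened0.npy");q,e=cams.camera("scene")
for a in(p0,p):
    m=(a[203:222,312:334].max(2)<45);v,u=np.nonzero(m);print("top dark",u.mean()+312,v.mean()+203,m.sum())
for a in(q0,q):
    m=(a[195:215,288:312].max(2)<45);v,u=np.nonzero(m);print("scene dark",u.mean()+288,v.mean()+195,m.sum())
# depth change on lid front edge/corners in both views
for nm,A,B,P in(("top",D0,d,[(250,215),(265,205),(322,195),(238,148),(310,203),(310,150)]),("scene",E0,e,[(219,180),(235,187),(270,190),(300,190),(240,125),(325,130)])):
    print(nm,[round(float(np.median(B[v-2:v+3,u-2:u+3])-np.median(A[v-2:v+3,u-2:u+3])),4) for u,v in P])
vv,uu=np.mgrid[190:215,380:442]
c=onz("top",[(0,0)],0)
ctr=np.array([.4886,-.3075]);e1=np.array([.972,-.235]);e2=np.array([.235,.972])
vv,uu=np.mgrid[155:250,380:442];P=bydepth("top",list(zip(uu.ravel(),vv.ravel())),d);w=P[:,:2]-ctr
k=(abs(w@e1)<.095)&(abs(w@e2)<.045)&(P[:,2]>.085)&(P[:,2]<.14)
print(np.c_[w[k]@e1,w[k]@e2][(w[k]@e1)<-.02].mean(0),np.c_[w[k]@e1,w[k]@e2][(w[k]@e1)>-.02].mean(0))
E
```

```text
31.9833 [0.3975 0.1945 0.3345] [ 0.4566 -0.9202 -0.0927]
top dark 321.125 211.59375 32
top dark 320.2692307692308 211.92307692307693 26
scene dark 298.28205128205127 205.76923076923077 39
scene dark 296.5925925925926 205.7037037037037 27
top [-0.0002, -0.0003, -0.0007, -0.0015, 0.0003, -0.0006]
scene [-0.0, 0.0005, -0.0002, 0.0008, 0.0015, 0.0001]
[-0.0598  0.0047] [ 0.0306 -0.0049]
```

```bash
python3 -c "
from rig import robot
print(robot.close_job())"
```

```text
the job is handed in; nothing more can be done
None
```

I finished the task and handed it in at about 32 s: the tube carrier stands upright in the tray, the lid is shut and the catch is back home (lid and catch match the starting camera readings); the judge's result was not shown.

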